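Clamp the plaster medallion to the first click

ROBOT

A 6-joint arm with a two-finger parallel gripper is mounted at the origin on the work surface. World frame = base frame: x ahead of the robot, y to its left, z up, the work surface at z = 0. Lengths are in mm, angles in rad, forces in N, time in s.
With the tool pointing down it reaches from about 350 to 975 mm from the base axis. Payload 7.1 kg.
Tool frame: the origin (TCP) lies midway between the tips of the shut fingers; the grasp point (between the pads) lies ctrl.grip_point_offset behind it (ctrl.grip_point_offset is the distance from the TCP to the grasp point, in mm); z points along the fingers, y is the line along which they close (so a half turn about z gives the same grasp; the last joint's range is limited). The gripper opens to 88 mm and grips with 3 to 60 N. Pads are 20 mm wide; open, the fingers measure 115 mm over their backs; the gripper's body (75 mm by 178 mm) begins 61 mm behind the grasp point.
Start: joints at [-1.273, 0.423, 1.63, -0, 1.089, -0.019], TCP at [194.722, -593.875, 222.675] pointing down, gripper open.
Joint ranges: [-3, 3], [-0.9, 2.11], [0.09, 2.58], [-1.31, 4.45], [0.11, 2.69], [-2.54, 2.54]. Speed limits (rad/s): [2.39, 2.39, 3.01, 3.14, 3.14, 3.14].

INTERFACE

Orientations are given as a rotation vector (axis times angle).
In Python, from workcell import ctrl, get_image, close_job, finder gives the robot as it stands.
- The arm moves only by the tool servo_tool, never from a script. Its argument "deltas" is a list of rows, each a list of 2 entries, a list of its own where there are three numbers: the shift along the tool's x, y, z in mm, then the turn, a rotation vector about the tool's x, y, z in rad. A call has 1 to 5 rows; each row is the pose to reach, as a shift and turn from the pose commanded when the call began, along the tool's axes at that moment; what a row does not reach only later rows make up. A row lasts 1/12 s, in which the tool goes at most 41.7 mm and 7.16 degrees, less where a joint would pass 70% of its speed; a pose out of reach is approached as far as the arm can. A call with a gripper value outside its range is refused whole. "grip" is the closure, from -1 (fully open) to 1 (shut), so that 0 is half open, set as the call begins (left out, the last holds). The fingers move at their own pace and stop on an object; the grip force is fixed at half the most. Time passes only in rows, so rows that repeat a pose let the fingers close. It gives the time, the measured TCP pose, the force, the opening and the grip force at its end, in the units of the state.
- ctrl.get_obs(): the state, without advancing time (a new reading comes with each control period).
- get_image(name): name is "scene" or "side" or "wrist"; returns a dict with "frame" (384x512x3 uint8, blue, green, red), "depth" (384x512 float32, mm along the optical axis (not along the pixel's ray), 0 where there is no reading), "K" (3x3 intrinsics, pixels), "pose" (4x4, takes a point from camera to world coordinates). Camera axes: x right, y down, z forward; pixel columns grow to the right and rows downward; lengths in mm; the calibration is good to about 2 mm. A picture is of the moment at which its call begins.
- close_job(): hands the job in; it is judged then, once.
Trained networks look in a picture, given as the dict that the camera call returned (one of the last four; its "shot" number tells which), for a name from the list of things; names that differ only in an ending like _2 or _b are one class to them, and where a whole thing is asked for, a point or a joint stands for the part that bears it (a point fixed in the world has none). Each returns a list of dicts, best first, with "score" (0 to 1); they miss things now and then, are a little off and sometimes report something else, mostly with a low value. They report only what shows in the picture. A call takes as long as a camera call.
- finder.search_frame(query, picture): "rect" ([centre column, centre row, width, height] as shares, 0 to 1, of the picture: columns of its width, rows of its height, round what is visible of it).
- finder.silhouettes(query, picture): "mask" (384x512 bool, what is visible of it) and "rect" ([centre column, centre row, width, height] as shares, 0 to 1, of the picture: columns of its width, rows of its height, round what is visible of it).
The state is a dict: "t": time; "qpos": joint angles; "qvel": joint speeds; "joint_torque": joint torques, N m; "ee_pos": TCP position; "orientation": TCP orientation; "ft_force": force on the tool from outside, world axes, zero at the start; "moment": the same for the moment, N m; "width": finger opening in mm; "grasp_force": force on a finger pad.
Only numpy, scipy, OpenCV 4.12 (cv2) and the standard library are available. Lean on these libraries where they do the work, as an engineer would, in place of code of your own. Each camera call takes 0.05 s, during which the arm holds its last target. There are 200 camera calls.

TASK

Two carving boards lie on the sculptor's bench, one with a round plaster medallion and one with a rectangular plaster tile. Turn the clutch knob on the round medallion's board clockwise (seen from above) so that its jaw closes on the medallion, and stop at the knob's first click, before it can click a second time; then let go. Leave the tile's knob as it is.

Things in the scene. Friction and masses are not known exactly. Their poses are not given: they have to be found in the camera images.
- medal_grip (a point): Black clutch knob (all in mm) at the edge of the plywood board (250 x 200 x 20) with the round medallion (140 across, top at z 52). Round skirt 62 across, z 41 to 57; on it one upright wing bar 58 long, 14 thick, z 57 to 93. Point: on the vertical turning axis inside the bar, z 82, where to pinch; x along the bar, y across its thickness, z up. Bar and jaw turn as one at 0.2 N m.
- medal_jaw (a joint): Angle (rad) of the steel jaw under the medallion's knob: a flat finger, nose 50 mm from the knob's axis, z 25 to 39 mm. 0 = fully open; grows as the knob turns clockwise seen from above; at 0.90 its nose bears on the medallion and it stops. Starts between 0.1 and 0.6; stays where it is left.
- medal_click (a joint): Angle (rad) the medallion's knob has slipped clockwise ahead of its jaw. 0 at the start: bar in line with jaw. With the jaw stopped the knob resists up to 0.46 N m, then slips: by 0.18 the click passes, resistance is gone, and if let go from 0.2 on it springs into its notch at 0.52 (bar 30 degrees ahead of the jaw). Pushed on, it resists again; a second click passes at 0.70.
- tile_wing (a point): Top of one end of the wing bar of the identical knob on the other board, the one with the rectangular plaster tile (130 x 110 mm): 29 mm from that knob's axis, z 93 mm; x points outward along the bar. Not to be turned.

How it is judged (in metres and radians):
At the end, for the whole second after the job is handed in: The medallion's jaw bears on the medallion (medal_jaw above 0.82 rad), its knob has clicked exactly once (medal_click between 0.30 and 0.69 rad) and the tile's knob has not been turned (wing end within 8 mm of its start) (value of joint medal_jaw above 0.82 rad and value of joint medal_click between 0.3 and 0.69 rad and distance of tile_wing from where it was at the start of the episode below 0.008 m); the robot touches nothing.
It fails at once if the medallion's knob clicks a second time (medal_click past 0.72 rad) (value of joint medal_click above 0.72 rad).
It fails at once if the tile's knob is turned: its wing end moves more than 8 mm from its start (distance of tile_wing from where it was at the start of the episode above 0.008 m).
It also fails if it takes over 40 s, if anything falls off the work surface, if the arm or the gripper's body presses on something with over 40 N, if the wrist force passes 120 N, or if a joint passes its speed limit or range.

## Working session

There is one attempt and no reset: what is moved stays moved. The work goes in short steps, Python scripts to look and compute and a tool call to move; the robot and the scene stay as the last step left them, time stands still between calls to the robot, and variables do not carry over. Pictures are saved under pics/ and viewed, at most 10 in all, crops included, and the job is handed in when it is done.

Besides the shell and the picture viewer there is one more tool, called after "Request:" by a JSON object that holds its "op" and its "data". servo_tool: Moves the arm, as the interface text tells. Its arguments: {"type":"object","properties":{"deltas":{"type":"array","items":{"type":"array"}},"grip":{"type":"number"}},"required":["deltas"]}

```bash
ls; mkdir -p pics
python3 - <<'E'
from workcell import ctrl,get_image,finder
import cv2,numpy as np
o=ctrl.get_obs();print({k:np.round(v,3) for k,v in o.items()},ctrl.grip_point_offset)
ims=[]
for n in("scene","side"):
    p=get_image(n);f=p["frame"].copy()
    for q,c in(("medal_grip",(0,0,255)),("tile_wing",(255,0,0)),("medal_jaw",(0,255,0))):
        for r in finder.search_frame(q,p)[:3]:
            x,y,w,h=np.array(r["rect"])*[512,384,512,384]
            print(n,q,r["score"],x,y,w,h)
            cv2.rectangle(f,(int(x-w/2),int(y-h/2)),(int(x+w/2),int(y+h/2)),c,1)
    np.savez("pics/"+n,**{k:p[k] for k in("frame","depth","K","pose")})
    cv2.imwrite(f"pics/{n}.png",cv2.resize(f,(800,600)))
E
```

```text
pics
{'t': np.float64(0.0), 'qpos': array([-1.273,  0.424,  1.631,  0.   ,  1.089, -0.019]), 'qvel': array([ 0.002, -0.001,  0.001, -0.001, -0.001,  0.001]), 'joint_torque': array([ 3.0000e-03, -5.4463e+01, -2.7366e+01,  6.5000e-02,  2.3000e-02,
       -0.0000e+00]), 'ee_pos': array([ 194.564, -593.363,  221.901]), 'orientation': array([-3.101, -0.495,  0.   ]), 'ft_force': array([-0.321,  0.108, -0.355]), 'moment': array([-0.017, -0.014,  0.075]), 'grasp_force': np.float64(0.0), 'width': np.float64(87.664)} 18.700000000000003
scene medal_grip 0.97 309.4016 112.0512 33.1776 35.903999999999996
scene tile_wing 0.85 170.2912 302.2848 44.1856 45.0048
scene medal_jaw 0.79 314.5216 114.5856 39.5776 35.4048
side medal_grip 0.82 260.9664 151.9104 25.7024 24.614400000000003
side tile_wing 0.67 253.4912 304.9344 43.9808 56.1024
side medal_jaw 0.88 262.4512 154.752 30.72 37.516799999999996
```

View pics/scene.png

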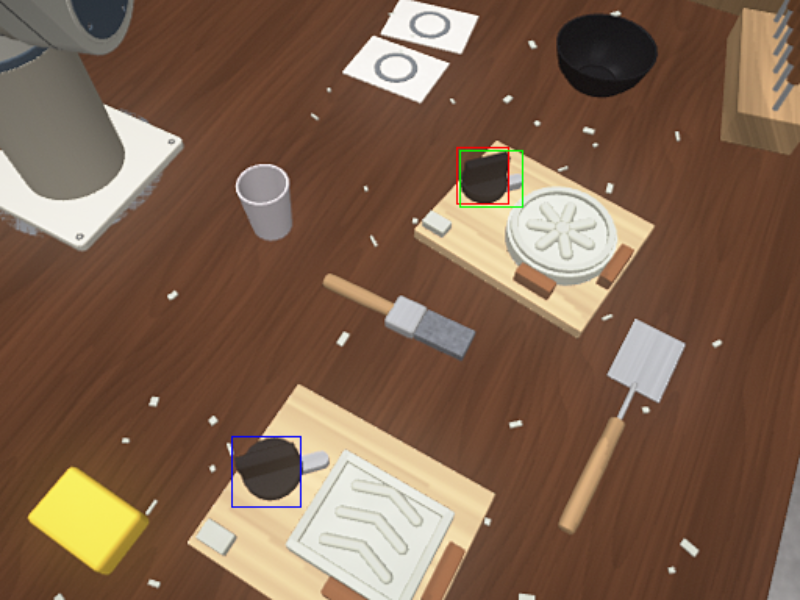

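View pics/side.png

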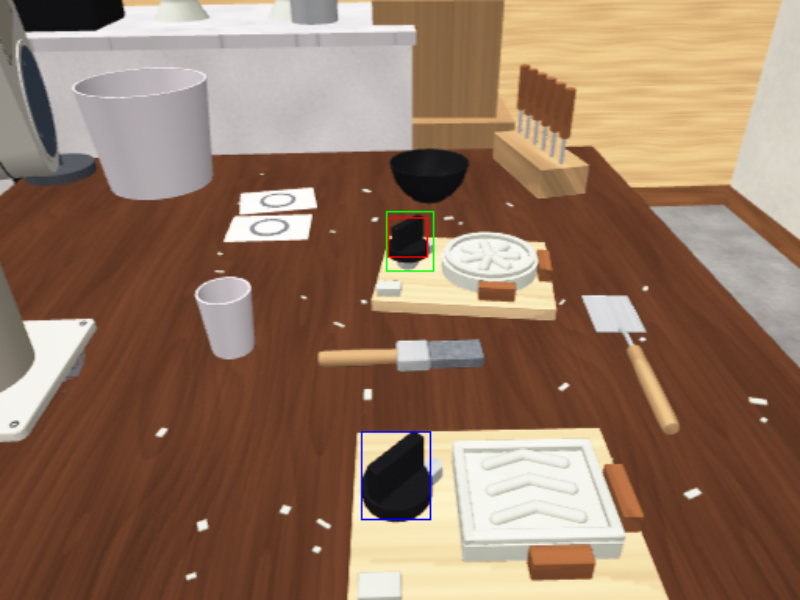

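```bash
cat > h.py <<'E'
import numpy as np
def world(p):
    K,T=p["K"],p["pose"];d=p["depth"]
    v,u=np.mgrid[:d.shape[0],:d.shape[1]]
    c=np.stack([(u-K[0,2])/K[0,0]*d,(v-K[1,2])/K[1,1]*d,d,np.ones_like(d)],-1)
    w=(c@T.T)[...,:3];w[d<=0]=np.nan
    return w
def bar(w,box,zlo=62,zhi=100,frame=None):
    x,y,bw,bh=box
    s=w[int(y-bh/2):int(y+bh/2)+1,int(x-bw/2):int(x+bw/2)+1].reshape(-1,3)
    t=s[(s[:,2]>zlo)&(s[:,2]<zhi)]
    return s,t
E
python3 - <<'E'
import numpy as np,cv2
from h import *
for n,b in(("scene",(309,112,44,44)),("side",(261,152,36,36))):
    p=np.load(f"pics/{n}.npz");w=world(p)
    s,t=bar(w,b,86,100)
    print(n,len(t),t.min(0),t.max(0),cv2.minAreaRect(t[:,:2].astype(np.float32)),np.round(p["pose"][:3,3]))
E
```

```text
scene 192 [507.94550879 185.38859626  86.09528901] [554.84305502 233.94440482  94.82328004] ((531.9309692382812, 209.71145629882812), (58.027069091796875, 15.12553596496582), 46.347412109375) [ 697. -347.  723.]
side 111 [511.35382462 186.37770479  86.12112588] [558.11314127 233.25349137  93.06488413] ((533.7437744140625, 209.2336883544922), (57.61166763305664, 15.245508193969727), 47.376190185546875) [ 490. -617.  479.]
```

The round medallion's knob is the far one: scene ≈(485,175), side ≈(408,238). The tile's knob is the near one at scene ≈(270,468), and the networks' boxes agree with this. Next I'll check the bar direction, the medallion centre and the heights along the path.

```bash
cat >> h.py <<'E'
def plan(o,target,yaw):
    from scipy.spatial.transform import Rotation as R
    M=R.from_rotvec(o["orientation"]).as_matrix()
    d=M.T@(np.array(target)-o["ee_pos"])
    y=np.arctan2(M[1,0],M[0,0]); a=(y-yaw)
    print("t",round(float(o["t"]),2),"tool shift",np.round(d,1),"yaw now",round(float(y),3),"turn z",round(float((a+np.pi)%(2*np.pi)-np.pi),3),"tilt",np.round(M[:,2],4),"q",np.round(o["qpos"],2),"F",np.round(o["ft_force"],1),"Mz",np.round(o["moment"][2],2))
E
python3 - <<'E'
import numpy as np,cv2
from h import *
p=np.load("pics/scene.npz");w=world(p)
s,t=bar(w,(309,112,44,44),86,100)
e=np.linalg.eigh(np.cov(t[:,:2].T))[1][:,1];print("bar dir",e,np.degrees(np.arctan2(e[1],e[0])))
for u,v in((360,150),(330,116),(400,145),(300,95),(415,145),(370,212),(170,120),(275,200),(388,35),(410,170),(342,178)):print((u,v),np.round(w[v,u]))
# medallion fit
x=w[120:182,320:400].reshape(-1,3);m=x[(x[:,2]>45)&(x[:,2]<57)]
print("medal",len(m),cv2.minEnclosingCircle(m[:,:2].astype(np.float32)))
# jaw: grey, near knob, z 25..45
f=p["frame"].astype(int)
d=np.hypot(w[...,0]-532.5,w[...,1]-209.5)
k=(d<60)&(d>31)&(w[...,2]>30)&(w[...,2]<44)
print("jaw",k.sum(),np.nanmean(w[k],0),w[k].min(0),w[k].max(0)); 
# tall things
for y0 in range(-700,500,100):
  z=w[(w[...,1]>y0)&(w[...,1]<y0+100)&(w[...,0]>250)&(w[...,0]<800)]
  if len(z):print(y0,np.round(np.nanpercentile(z[:,2],99.9)))
from workcell import ctrl
plan(ctrl.get_obs(),[533,209.5,160],np.radians(46.5)-np.pi)
E
```

```text
bar dir [0.69099642 0.72285818] 46.29096407294818
(360, 150) [655. 179.  50.]
(330, 116) [567. 242.  35.]
(400, 145) [721. 256.  17.]
(300, 95) [475. 298.  -2.]
(415, 145) [748. 268.  20.]
(370, 212) [721.  80.  16.]
(170, 120) [283.  68.  43.]
(275, 200) [552.  18.  15.]
(388, 35) [587. 568.  15.]
(410, 170) [760. 220.  -1.]
(342, 178) [648. 109.  39.]
medal 1528 ((635.6031494140625, 191.91104125976562), 79.47128295898438)
jaw 100 [567.11318598 231.83535854  37.7574145 ] [504.76304702 176.87227452  30.38364921] [586.15920865 254.81345705  42.71734509]
-500 28.0
-400 43.0
-300 94.0
-200 51.0
-100 21.0
0 85.0
100 93.0
200 94.0
300 21.0
400 71.0
t 0.4 tool shift [ 571.7 -657.9   62.7] yaw now 0.317 turn z 2.647 tilt [-1.e-04  3.e-04 -1.e+00] q [-1.27  0.42  1.63 -0.    1.09 -0.02] F [ 0.4 -0.2 -0.1] Mz -0.02
```

Request:
{"op": "servo_tool", "data": {"deltas": [[[28, -32, 0], [0, 0, 0]], [[55, -63, 0], [0, 0, 0]], [[82, -94, 0], [0, 0, 0]], [[109, -125, 0], [0, 0, 0]], [[136, -157, 0], [0, 0, 0]]]}}

```text
t: 0.82
ee_pos: [275.3, -400.9, 222.7]
orientation: [3.102, 0.494, 0.0]
ft_force: [0.6, 0.4, 1.3]
width: 87.9
grasp_force: 0.0
```

Request:
{"op": "servo_tool", "data": {"deltas": [[[28, -32, 0], [0, 0, 0]], [[55, -63, 0], [0, 0, 0]], [[82, -94, 0], [0, 0, 0]], [[109, -125, 0], [0, 0, 0]], [[136, -157, 0], [0, 0, 0]]]}}

```text
t: 1.23
ee_pos: [355.7, -209.5, 223.0]
orientation: [3.102, 0.495, 0.001]
ft_force: [0.8, 0.1, 0.4]
width: 87.6
grasp_force: 0.0
```

Request:
{"op": "servo_tool", "data": {"deltas": [[[28, -32, 0], [0, 0, 0]], [[55, -63, 0], [0, 0, 0]], [[82, -94, 0], [0, 0, 0]], [[109, -125, 0], [0, 0, 0]], [[136, -157, 0], [0, 0, 0]]]}}

```text
t: 1.65
ee_pos: [436.0, -17.7, 223.1]
orientation: [3.102, 0.496, 0.002]
ft_force: [1.0, -1.9, -0.5]
width: 87.6
grasp_force: 0.0
```

Request:
{"op": "servo_tool", "data": {"deltas": [[[28, -32, 0], [0, 0, 0]], [[55, -63, 0], [0, 0, 0]], [[82, -94, 0], [0, 0, 0]], [[109, -125, 0], [0, 0, 0]], [[136, -157, 0], [0, 0, 0]]]}}

```text
t: 2.07
ee_pos: [516.2, 173.8, 222.9]
orientation: [3.102, 0.496, 0.001]
ft_force: [0.5, -1.3, -0.7]
width: 87.7
grasp_force: 0.0
```

Request:
{"op": "servo_tool", "data": {"deltas": [[[28, -30, 0], [0, 0, -0.12]], [[28, -30, 0], [0, 0, -0.24]], [[28, -30, 0], [0, 0, -0.36]], [[28, -30, 0], [0, 0, -0.48]], [[28, -30, 0], [0, 0, -0.6]]]}}

```text
t: 2.48
ee_pos: [532.9, 209.3, 222.5]
orientation: [-2.813, -1.4, 0.0]
ft_force: [0.1, -1.0, -0.2]
width: 88.0
grasp_force: 0.0
```

Request:
{"op": "servo_tool", "data": {"deltas": [[[0, 0, 0], [0, 0, -0.12]], [[0, 0, 0], [0, 0, -0.24]], [[0, 0, 0], [0, 0, -0.36]], [[0, 0, 0], [0, 0, -0.48]], [[0, 0, 0], [0, 0, -0.6]]]}}

```text
t: 2.9
ee_pos: [533.0, 208.8, 222.7]
orientation: [2.274, 2.167, 0.0]
ft_force: [-0.0, 1.1, 0.3]
width: 87.8
grasp_force: 0.0
```

Request:
{"op": "servo_tool", "data": {"deltas": [[[0, 0, 0], [0, 0, -0.12]], [[0, 0, 0], [0, 0, -0.24]], [[0, 0, 0], [0, 0, -0.36]], [[0, 0, 0], [0, 0, -0.48]], [[0, 0, 0], [0, 0, -0.6]]]}}

```text
t: 3.32
ee_pos: [532.9, 208.8, 222.7]
orientation: [-1.532, -2.743, -0.0]
ft_force: [1.1, -0.4, 0.5]
width: 87.9
grasp_force: 0.0
```

Request:
{"op": "servo_tool", "data": {"deltas": [[[0, 0, 0], [0, 0, -0.12]], [[0, 0, 0], [0, 0, -0.24]], [[0, 0, 0], [0, 0, -0.36]], [[0, 0, 0], [0, 0, -0.48]], [[0, 0, 0], [0, 0, -0.6]]]}}

```text
t: 3.73
ee_pos: [533.0, 208.8, 222.7]
orientation: [0.653, 3.073, 0.0]
ft_force: [0.5, 0.3, -0.0]
width: 87.6
grasp_force: 0.0
```

Request:
{"op": "servo_tool", "data": {"deltas": [[[0, 0, 0], [0, 0, -0.12]], [[0, 0, 0], [0, 0, -0.24]], [[0, 0, 0], [0, 0, -0.36]], [[0, 0, 0], [0, 0, -0.48]], [[0, 0, 0], [0, 0, -0.6]]]}}

```text
t: 4.15
ee_pos: [533.0, 208.8, 222.7]
orientation: [-0.284, 3.129, 0.0]
ft_force: [-0.2, -0.9, -0.7]
width: 87.9
grasp_force: 0.0
```

Run:
```python
from h import *
from workcell import ctrl
plan(ctrl.get_obs(),[533,209.5,160],np.radians(46.5)-np.pi)
```

```text
t 4.15 tool shift [-0.1  0.7 62.7] yaw now -2.96 turn z -0.63 tilt [ 1.e-04  0.e+00 -1.e+00] q [ 0.35  0.35  1.75  0.    1.05 -1.4 ] F [-0.2 -0.9 -0.7] Mz -0.0
```

Request:
{"op": "servo_tool", "data": {"deltas": [[[0, 0, 0], [0, 0, -0.12]], [[0, 0, 0], [0, 0, -0.24]], [[0, 0, 0], [0, 0, -0.36]], [[0, 0, 0], [0, 0, -0.48]], [[0, 0, 0], [0, 0, -0.6]]]}}

```text
t: 4.57
ee_pos: [533.0, 208.8, 222.7]
orientation: [-1.196, 2.905, 0.0]
ft_force: [0.1, -0.4, 0.0]
width: 88.1
grasp_force: 0.0
```

Request:
{"op": "servo_tool", "data": {"deltas": [[[0, 0, 0], [0, 0, -0.03]], [[0, 0, 0], [0, 0, -0.03]]]}}

```text
t: 4.73
ee_pos: [533.0, 208.8, 222.8]
orientation: [-1.232, 2.89, 0.0]
ft_force: [0.6, 0.2, 0.1]
width: 88.1
grasp_force: 0.0
```

Run:
```python
from h import *
import cv2
from workcell import ctrl,get_image
p=get_image("wrist");cv2.imwrite("pics/w1.png",p["frame"])
np.savez("pics/w1",**{k:p[k] for k in("frame","depth","K","pose")})
w=world(p)
k=(np.hypot(w[...,0]-533,w[...,1]-209)<45)&(w[...,2]>86)&(w[...,2]<100)
t=w[k];print(k.sum(),cv2.minAreaRect(t[:,:2].astype(np.float32)),t[:,2].mean() if k.sum() else 0)
plan(ctrl.get_obs(),[533,209.5,160],np.radians(46.5)-np.pi)
```

```text
702 ((532.6909790039062, 212.66146850585938), (57.37506103515625, 13.949762344360352), 46.76335525512695) 92.89491417288707
t 4.78 tool shift [-0.5  0.5 62.7] yaw now -2.337 turn z -0.007 tilt [ 1.e-04  0.e+00 -1.e+00] q [ 0.35  0.35  1.75  0.    1.05 -2.02] F [ 0.4  0.2 -0.6] Mz -0.0
```

View pics/w1.png

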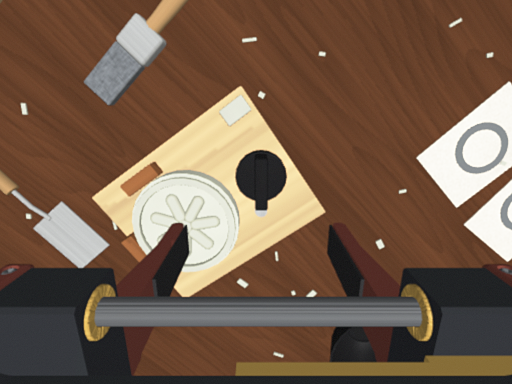

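The bar sits upright at (261,172) in the wrist view, parallel to the fingers, and the jaw peeks out below it. The medallion is to its left. I'll go down around the bar.

Request:
{"op": "servo_tool", "data": {"deltas": [[[-1, 1.5, 30], [0, 0, -0.005]], [[-1, 1.5, 60], [0, 0, -0.005]], [[-1, 1.5, 85], [0, 0, -0.005]], [[-1, 1.5, 105], [0, 0, -0.005]], [[-1, 1.5, 110], [0, 0, -0.005]]]}}

```text
t: 5.2
ee_pos: [530.5, 209.8, 109.5]
orientation: [1.234, -2.883, -0.0]
ft_force: [-1.0, 0.4, -0.1]
width: 87.6
grasp_force: 0.0
```

Run:
```python
from h import *
import cv2
from workcell import ctrl,get_image
p=get_image("wrist");cv2.imwrite("pics/w2.png",p["frame"])
w=world(p)
k=(np.hypot(w[...,0]-533,w[...,1]-210)<35)&(w[...,2]>88)&(w[...,2]<98)
t=w[k];print(k.sum(),cv2.minAreaRect(t[:,:2].astype(np.float32)),t[:,2].mean() if k.sum() else 0)
plan(ctrl.get_obs(),[532.8,211,63.5],np.radians(46.5)-np.pi)
```

```text
1547 ((532.4984741210938, 212.575439453125), (57.715606689453125, 13.712836265563965), 46.59091567993164) 92.9567914346302
t 5.25 tool shift [-2.2 -0.7 46.7] yaw now -2.333 turn z -0.003 tilt [-0.0043 -0.0016 -1.    ] q [ 0.36  0.5   1.82  0.    0.83 -2.02] F [-1.  -0.4 -0.6] Mz -0.02
```

View pics/w2.png

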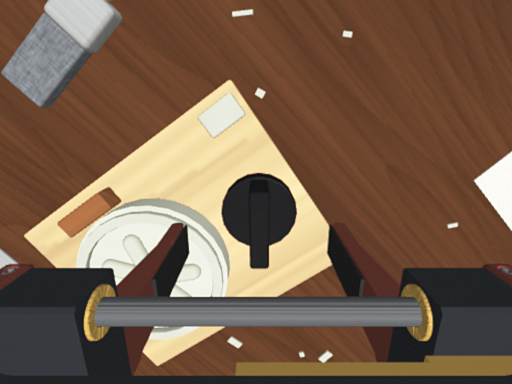

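The bar (column 259) is centred between the fingertips (columns 187 and 330). I'll go to pinch depth and close.

Request:
{"op": "servo_tool", "data": {"deltas": [[[-2.5, 0, 20], [0, 0, 0]], [[-2.5, 0, 36], [0, 0, 0]], [[-2.5, 0, 46], [0, 0, 0]], [[-2.5, 0, 46], [0, 0, 0]]]}}

```text
t: 5.58
ee_pos: [533.7, 212.2, 65.9]
orientation: [1.237, -2.886, -0.0]
ft_force: [-1.0, 0.3, -0.8]
width: 87.7
grasp_force: 0.0
```

Request:
{"op": "servo_tool", "data": {"deltas": [[[0, 0, 0], [0, 0, 0]], [[0, 0, 0], [0, 0, 0]], [[0, 0, 0], [0, 0, 0]], [[0, 0, 0], [0, 0, 0]], [[0, 0, 0], [0, 0, 0]]], "grip": 1}}

```text
t: 6.0
ee_pos: [534.7, 212.5, 67.4]
orientation: [-1.238, 2.886, -0.0]
ft_force: [-0.8, -0.2, -1.5]
width: 58.2
grasp_force: 0.0
```

Request:
{"op": "servo_tool", "data": {"deltas": [[[0, 0, 0], [0, 0, 0]], [[0, 0, 0], [0, 0, 0]], [[0, 0, 0], [0, 0, 0]], [[0, 0, 0], [0, 0, 0]], [[0, 0, 0], [0, 0, 0]]]}}

```text
t: 6.42
ee_pos: [534.3, 212.4, 66.6]
orientation: [1.238, -2.887, -0.0]
ft_force: [-0.2, -0.1, 0.4]
width: 24.4
grasp_force: 0.0
```

Run:
```python
from h import *
from workcell import ctrl
o=ctrl.get_obs();plan(o,[532.6,212,63.5],np.radians(46.5)-np.pi);print(o["width"],o["grasp_force"],o["ee_pos"])
```

```text
t 6.42 tool shift [1.4 0.9 3.1] yaw now -2.331 turn z -0.001 tilt [-1.e-04 -0.e+00 -1.e+00] q [ 0.36  0.57  1.83  0.    0.74 -2.02] F [-0.2 -0.1  0.4] Mz 0.03
24.43449685177248 0.0 [534.26074376 212.40662499  66.63282816]
```

Request:
{"op": "servo_tool", "data": {"deltas": [[[1, 1, 2.5], [0, 0, 0]], [[1, 1, 2.5], [0, 0, 0]], [[1, 1, 2.5], [0, 0, 0]], [[1, 1, 2.5], [0, 0, 0]], [[1, 1, 2.5], [0, 0, 0]]]}}

```text
t: 6.83
ee_pos: [532.3, 212.6, 63.9]
orientation: [1.238, -2.886, -0.001]
ft_force: [-2.4, 3.6, -1.7]
width: 14.0
grasp_force: 30.0
```

Run:
```python
from h import *
from workcell import ctrl
o=ctrl.get_obs();plan(o,[532.6,212,63.5],np.radians(46.5)-np.pi);print(o["width"],o["grasp_force"],o["ee_pos"])
```

```text
t 6.83 tool shift [ 0.2 -0.7  0.4] yaw now -2.331 turn z -0.001 tilt [-1.1e-03  1.0e-04 -1.0e+00] q [ 0.36  0.57  1.83  0.    0.74 -2.02] F [-2.4  3.6 -1.7] Mz 0.1
14.020725549393019 29.990739226341248 [532.28031503 212.62273691  63.85217195]
```

Gripped at 14.0 mm with 30 N. Turning clockwise is +z in the tool frame. The jaw stop is at least 0.3 rad away.

Request:
{"op": "servo_tool", "data": {"deltas": [[[0, 0, 0], [0, 0, 0.06]], [[0, 0, 0], [0, 0, 0.12]], [[0, 0, 0], [0, 0, 0.18]], [[0, 0, 0], [0, 0, 0.24]], [[0, 0, 0], [0, 0, 0.28]]]}}

```text
t: 7.25
ee_pos: [532.2, 212.7, 63.8]
orientation: [0.819, -3.032, -0.001]
ft_force: [-3.4, 5.5, -2.5]
width: 13.5
grasp_force: 30.0
```

```bash
cat > s.py <<'E'
from h import *
from workcell import ctrl
o=ctrl.get_obs();plan(o,[532.3,212.3,63.5],-2.331);print(o["width"],o["grasp_force"],o["ee_pos"],o["moment"],o["joint_torque"][5])
E
python3 s.py
```

```text
t 7.25 tool shift [ 0.1 -0.4  0.3] yaw now -2.614 turn z -0.283 tilt [-1.2e-03  1.0e-04 -1.0e+00] q [ 0.36  0.57  1.83  0.    0.74 -1.74] F [-3.4  5.5 -2.5] Mz 0.22
13.515732471214012 29.993847012519836 [532.22102011 212.66612031  63.82776056] [0.98687943 0.34852022 0.22489742] -0.14612057246267796
```

Request:
{"op": "servo_tool", "data": {"deltas": [[[0, 0, 0], [0, 0, 0.04]], [[0, 0, 0], [0, 0, 0.08]], [[0, 0, 0], [0, 0, 0.08]]]}}

```text
t: 7.5
ee_pos: [532.3, 212.7, 63.8]
orientation: [0.698, -3.062, -0.001]
ft_force: [-2.8, 4.2, -2.1]
width: 13.9
grasp_force: 30.0
```

```bash
python3 s.py
```

```text
t 7.5 tool shift [ 0.1 -0.4  0.3] yaw now -2.693 turn z -0.362 tilt [-1.2e-03  2.0e-04 -1.0e+00] q [ 0.36  0.57  1.83  0.    0.74 -1.66] F [-2.8  4.2 -2.1] Mz 0.08
13.93091251712252 29.991153180599213 [532.2595907  212.67837221  63.83283021] [1.03375571 0.36938143 0.07549122] 0.5631851032376289
```

Request:
{"op": "servo_tool", "data": {"deltas": [[[0, 0, 0], [0, 0, 0.04]], [[0, 0, 0], [0, 0, 0.08]], [[0, 0, 0], [0, 0, 0.08]]]}}

```text
t: 7.75
ee_pos: [532.3, 212.7, 63.8]
orientation: [0.575, -3.087, -0.001]
ft_force: [-2.7, 4.6, -1.8]
width: 13.5
grasp_force: 30.0
```

```bash
python3 s.py
```

```text
t 7.75 tool shift [ 0.1 -0.4  0.3] yaw now -2.773 turn z -0.442 tilt [-1.2e-03  2.0e-04 -1.0e+00] q [ 0.36  0.57  1.83  0.    0.74 -1.58] F [-2.7  4.6 -1.8] Mz 0.05
13.549069701261038 29.99092698097229 [532.26504984 212.68487999  63.84561497] [1.0046132  0.35430149 0.04905806] 0.5653482489287853
```

Request:
{"op": "servo_tool", "data": {"deltas": [[[0, 0, 0], [0, 0, 0.04]], [[0, 0, 0], [0, 0, 0.08]]]}}

```text
t: 7.92
ee_pos: [532.3, 212.7, 63.9]
orientation: [0.452, -3.108, -0.001]
ft_force: [-1.4, 4.9, -1.8]
width: 14.0
grasp_force: 30.0
```

```bash
python3 s.py
```

```text
t 7.92 tool shift [ 0.1 -0.4  0.4] yaw now -2.853 turn z -0.522 tilt [-1.1e-03  2.0e-04 -1.0e+00] q [ 0.36  0.57  1.83  0.    0.74 -1.5 ] F [-1.4  4.9 -1.8] Mz 0.24
14.030814131651972 29.99323010444641 [532.25091941 212.72146658  63.86049134] [1.06837041 0.41808672 0.24374813] -0.4965352825820446
```

Request:
{"op": "servo_tool", "data": {"deltas": [[[0, 0, 0], [0, 0, 0.04]], [[0, 0, 0], [0, 0, 0.08]]]}}

```text
t: 8.08
ee_pos: [532.3, 212.8, 63.9]
orientation: [0.327, -3.123, -0.001]
ft_force: [-2.9, 6.8, -2.5]
width: 14.0
grasp_force: 30.1
```

```bash
python3 s.py
python3 - <<'E'
from workcell import get_image,finder
import cv2,numpy as np
out=[]
p=get_image("scene");f=p["frame"][70:190,250:410];out.append(cv2.resize(f,(640,480),interpolation=cv2.INTER_CUBIC))
p=get_image("wrist");f=p["frame"]
cv2.imwrite("pics/c1.png",np.vstack([out[0][:300],cv2.resize(f,(640,480))[180:]])[:600])
E
```

```text
t 8.08 tool shift [ 0.1 -0.5  0.4] yaw now -2.933 turn z -0.602 tilt [-1.1e-03  2.0e-04 -1.0e+00] q [ 0.36  0.57  1.83  0.    0.74 -1.42] F [-2.9  6.8 -2.5] Mz 0.49
14.026215875120887 30.093645751476288 [532.25112311 212.78817006  63.87517384] [1.10144647 0.46247486 0.48803746] -0.14956797938793898
```

View pics/c1.png

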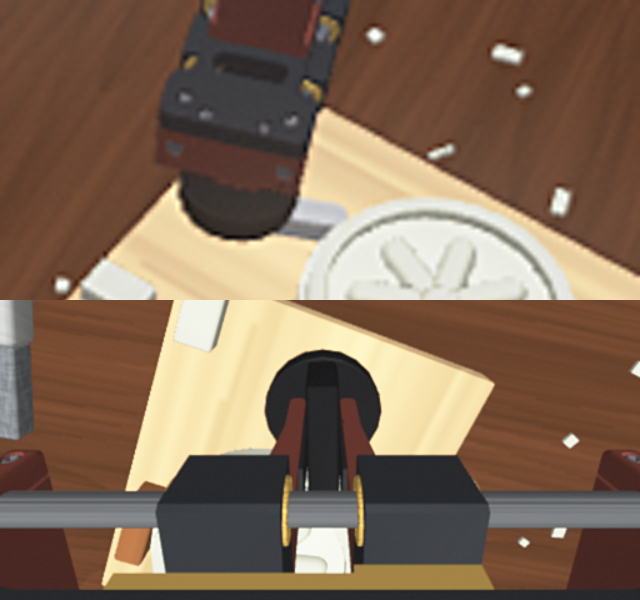

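The scene crop shows the jaw's nose at the medallion's rim, around (330,215). Mz has jumped to 0.49 N m, so the jaw has stopped. I'll keep going in small steps to the click.

Request:
{"op": "servo_tool", "data": {"deltas": [[[0, 0, 0], [0, 0, 0.03]], [[0, 0, 0], [0, 0, 0.06]]]}}

```text
t: 8.35
ee_pos: [532.3, 212.8, 63.9]
orientation: [0.236, -3.132, -0.0]
ft_force: [-3.4, 6.7, -2.2]
width: 14.0
grasp_force: 30.4
```

```bash
python3 s.py
```

```text
t 8.35 tool shift [ 0.  -0.5  0.4] yaw now -2.991 turn z -0.66 tilt [-1.e-03  1.e-04 -1.e+00] q [ 0.36  0.57  1.83  0.    0.74 -1.36] F [-3.4  6.7 -2.2] Mz 0.66
14.010365474119567 30.416639149188995 [532.26354667 212.84448716  63.88601919] [1.12826403 0.39362908 0.655124  ] 0.1362922042608261
```

Request:
{"op": "servo_tool", "data": {"deltas": [[[0, 0, 0], [0, 0, 0.03]], [[0, 0, 0], [0, 0, 0.06]]]}}

```text
t: 8.52
ee_pos: [532.4, 212.8, 63.9]
orientation: [0.141, -3.138, -0.0]
ft_force: [-1.9, 5.2, -3.3]
width: 13.7
grasp_force: 30.0
```

```bash
python3 s.py
```

```text
t 8.52 tool shift [ 0.2 -0.5  0.4] yaw now -3.052 turn z -0.721 tilt [-7.e-04  1.e-04 -1.e+00] q [ 0.36  0.57  1.83  0.    0.74 -1.3 ] F [-1.9  5.2 -3.3] Mz 0.2
13.674417753996153 29.991565346717834 [532.41959071 212.77800087  63.87042821] [1.00089648 0.355648   0.19614805] -0.3359744232147932
```

The torque fell from 0.66 to 0.20, so the click has passed. A little further puts it safely beyond 0.2.

Request:
{"op": "servo_tool", "data": {"deltas": [[[0, 0, 0], [0, 0, 0.04]], [[0, 0, 0], [0, 0, 0.08]], [[0, 0, 0], [0, 0, 0.12]]]}}

```text
t: 8.77
ee_pos: [532.3, 212.8, 63.8]
orientation: [-0.048, -3.14, -0.0]
ft_force: [-5.9, 2.8, 2.8]
width: 13.9
grasp_force: 30.2
```

```bash
python3 s.py
```

```text
t 8.77 tool shift [-0.  -0.5  0.3] yaw now 3.111 turn z -0.841 tilt [-1.e-03  1.e-04 -1.e+00] q [ 0.36  0.57  1.83  0.    0.74 -1.18] F [-5.9  2.8  2.8] Mz 0.25
13.866665895662058 30.164053738117218 [532.31368838 212.80478358  63.83406111] [0.62638811 0.91157695 0.24776344] -0.1844894327223301
```

Request:
{"op": "servo_tool", "data": {"deltas": [[[0, 0, 0], [0, 0, 0]], [[0, 0, 0], [0, 0, 0]], [[0, 0, 0], [0, 0, 0]], [[0, 0, 0], [0, 0, 0]], [[0, 0, 0], [0, 0, 0]]], "grip": -0.3}}

```text
t: 9.18
ee_pos: [533.1, 212.2, 64.3]
orientation: [0.046, 3.141, -0.0]
ft_force: [0.1, -0.1, -0.2]
width: 43.7
grasp_force: 0.0
```

Request:
{"op": "servo_tool", "data": {"deltas": [[[0, 0, 0], [0, 0, 0]], [[0, 0, 0], [0, 0, 0]], [[0, 0, 0], [0, 0, 0]], [[0, 0, 0], [0, 0, 0]], [[0, 0, 0], [0, 0, 0]]]}}

```text
t: 9.6
ee_pos: [532.9, 212.4, 64.2]
orientation: [0.047, 3.141, 0.0]
ft_force: [-0.6, 0.6, -0.2]
width: 57.2
grasp_force: 0.0
```

Request:
{"op": "servo_tool", "data": {"deltas": [[[0, 0, -20], [0, 0, 0]], [[0, 0, -50], [0, 0, 0]], [[0, 0, -85], [0, 0, 0]], [[0, 0, -120], [0, 0, 0]], [[0, 0, -150], [0, 0, 0]]]}}

```text
t: 10.02
ee_pos: [533.0, 212.4, 216.4]
orientation: [0.047, 3.14, 0.001]
ft_force: [0.4, 0.9, 0.1]
width: 57.1
grasp_force: 0.0
```

```bash
python3 s.py
python3 - <<'E'
from h import *
import cv2
from workcell import get_image
p=get_image("wrist");cv2.imwrite("pics/w3.png",p["frame"])
w=world(p)
k=(np.hypot(w[...,0]-533,w[...,1]-211)<38)&(w[...,2]>88)&(w[...,2]<98)
t=w[k];print(k.sum(),cv2.minAreaRect(t[:,:2].astype(np.float32)))
E
```

```text
t 10.02 tool shift [  0.9  -0.2 152.9] yaw now 3.112 turn z -0.84 tilt [ 9.e-04  3.e-04 -1.e+00] q [ 0.36  0.36  1.75 -0.    1.03 -1.18] F [0.4 0.9 0.1] Mz -0.03
57.08298357335451 0.0 [533.04716957 212.40926636 216.38131556] [ 0.10807659 -0.16581481 -0.02527699] -0.0007462360372301191
714 ((532.5545654296875, 212.74627685546875), (13.976561546325684, 57.6800651550293), 84.33184051513672)
```

View pics/w3.png

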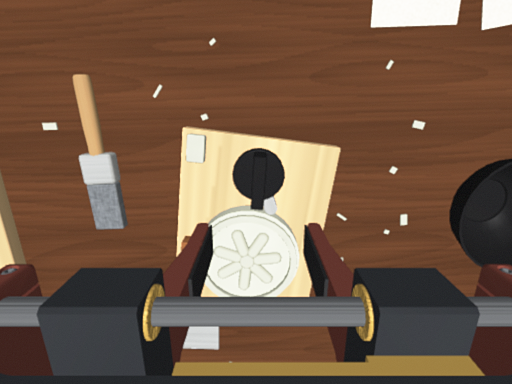

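The bar turned 52° in all and the jaw shows at (270,205), short of the bar's line. I'll measure the jaw's angle against the bar.

Run:
```python
from h import *
import cv2
from workcell import get_image,finder
c=np.array([532.6,212.7])
def jaw(p,w,c):
    f=p["frame"].astype(int);r=w[...,:2]-c;d=np.hypot(*np.moveaxis(r,-1,0))
    sat=f.max(-1)-f.min(-1)
    k=(d>32)&(d<60)&(w[...,2]>33)&(w[...,2]<43)&(sat<28)&(f.min(-1)>90)
    a=np.degrees(np.arctan2(r[k][:,1],r[k][:,0]));return k.sum(),np.round(np.percentile(a,[5,25,50,75,95]),1),np.round(np.percentile(d[k],[5,95]),1)
q=np.load("pics/scene.npz");print("start scene",jaw(q,world(q),np.array([532.,209.7])))
q=np.load("pics/w1.npz");print("start wrist",jaw(q,world(q),c))
p=get_image("wrist");w=world(p);print("now wrist",jaw(p,w,c))
u,v=265,174
cv2.imwrite("pics/c2.png",cv2.resize(p["frame"][140:230,205:325],(800,600),interpolation=cv2.INTER_CUBIC))
```

```text
start scene (np.int64(84), array([-25. ,  38. ,  43. ,  49.3,  56.4]), array([37. , 56.6]))
start wrist (np.int64(219), array([-28.2, -16.9,  -1.7,  39.4,  51.3]), array([50.7, 58.8]))
now wrist (np.int64(354), array([-27.3, -10.2,   9.5,  17.2,  24.7]), array([38.4, 58.6]))
```

View pics/c2.png

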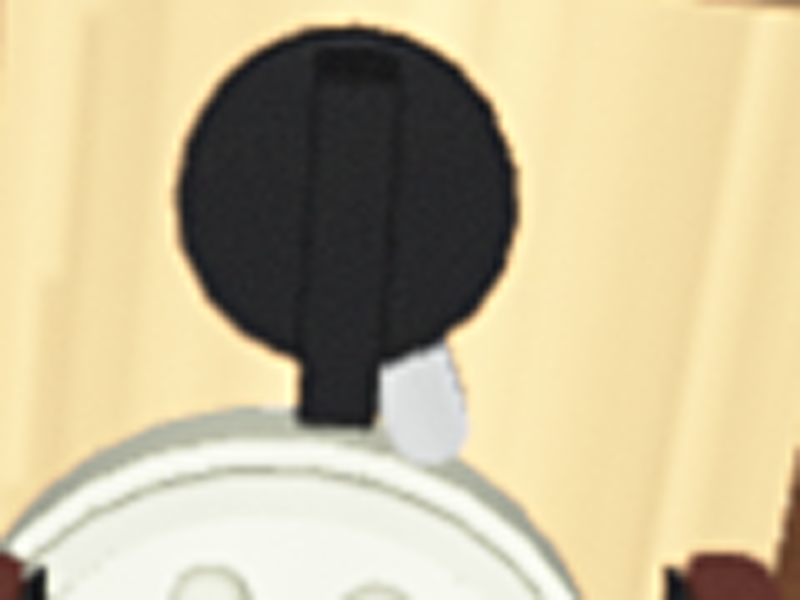

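Run:
```python
from h import *
from workcell import get_image
p=get_image("wrist");w=world(p);c=np.array([532.6,212.7])
def at(x,y):
    u,v=round(205+x*.15),round(140+y*.15);q=w[v,u];r=q[:2]-c
    return (u,v),np.round(q,1),round(float(np.hypot(*r)),1),round(float(np.degrees(np.arctan2(r[1],r[0]))),1)
for x,y in((425,375),(425,400),(430,425),(430,450),(455,400),(460,430),(440,460)):print(at(x,y))
```

```text
((269, 196), array([569.2, 227.5,  39.6]), 39.5, 22.0)
((269, 200), array([574.9, 227.4,  38.9]), 44.8, 19.2)
((270, 204), array([580.1, 228.6,  39.6]), 50.1, 18.5)
((270, 208), array([585.7, 228.5,  39.3]), 55.4, 16.6)
((273, 200), array([575. , 232.5,  39. ]), 46.8, 25.1)
((274, 204), array([580.7, 233.8,  38.4]), 52.5, 23.7)
((271, 209), array([587.3, 229.8,  38.7]), 57.3, 17.4)
```

The jaw at about 18–24° against the bar at −6° suggests one click. I'll move clear and compare with the fixed cameras, which have the same bias as the start pictures.

Request:
{"op": "servo_tool", "data": {"deltas": [[[0, 20, -25], [0, 0, 0]], [[0, 50, -40], [0, 0, 0]], [[0, 85, -55], [0, 0, 0]], [[0, 120, -70], [0, 0, 0]], [[0, 150, -80], [0, 0, 0]]]}}

```text
t: 10.58
ee_pos: [537.0, 364.1, 293.8]
orientation: [-0.047, -3.14, 0.0]
ft_force: [0.3, -0.3, -0.1]
width: 56.9
grasp_force: 0.0
```

Run:
```python
from h import *
import cv2
from workcell import get_image
tiles=[]
for n,(v0,u0) in(("scene",(85,285)),("side",(130,240))):
    b=np.load(f"pics/{n}.npz")
    a=get_image(n);np.savez(f"pics/{n}2",**{k:a[k] for k in("frame","depth","K","pose")})
    row=[]
    for p in(b,a):
        w=world(p)
        k=(np.hypot(w[...,0]-533,w[...,1]-209.5)<34)&(w[...,2]>86)&(w[...,2]<98)
        # orthographic rectification: plane z=39 -> 2px/mm... 5 px/mm around knob
        K,T=p["K"],np.linalg.inv(p["pose"])
        P=K@T[:3]
        def H(z): return P@np.array([[1,0,0],[0,1,0],[0,0,z],[0,0,1.]])
        S=np.array([[.3,0,533-60],[0,-.3,210+60],[0,0,1]])
        r=cv2.warpPerspective(p["frame"],np.linalg.inv(H(39)@S),(400,300+100))
        row.append(r[:300])
        t=w[k][:,:2].astype(np.float32);print(n,len(t),cv2.minAreaRect(t))
    tiles.append(np.hstack(row))
cv2.imwrite("pics/r.png",np.vstack(tiles))
```

```text
scene 192 ((531.9309692382812, 209.71145629882812), (58.027069091796875, 15.12553596496582), 46.347412109375)
scene 204 ((531.428466796875, 210.30938720703125), (16.215055465698242, 58.24135208129883), 83.63916015625)
side 111 ((533.7437744140625, 209.2336883544922), (57.61166763305664, 15.245508193969727), 47.376190185546875)
side 114 ((533.1732177734375, 208.8681640625), (14.398619651794434, 56.14007568359375), 85.50043487548828)
```

View pics/r.png

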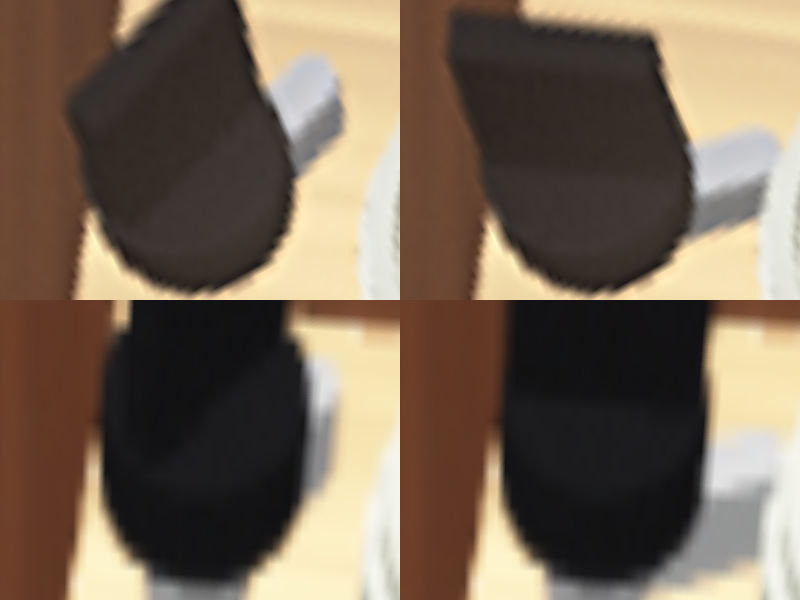

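Rectified to the jaw plane, the jaw went from about 45° to 20–23° and its nose abuts the medallion rim near (772,160). The bar went from 46.5° to about −5.5°, so it is roughly 26–29° ahead of the jaw, which means exactly one click. The arm is clear, so I'm handing in.

```bash
python3 -c "
from workcell import close_job
print(close_job())"
```

```text
the job is handed in; nothing more can be done
None
```

I turned the medallion's knob clockwise through one click and let go. By the camera pictures its jaw bears on the medallion and the bar sits about 26–29° ahead of the jaw; the arm is clear and never went near the tile's knob. The job is handed in, but the hand-in call returned no verdict.

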